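# Extend the egg rack's handle to its second stop and hold the eggs up out of the pot

### The arm

A 7-joint arm with a two-finger parallel gripper is mounted at the origin on the work surface. World frame = base frame: x ahead of the robot, y to its left, z up, the work surface at z = 0. Lengths are in m, angles in rad, forces in N, time in s.
With the tool pointing down it reaches from about 0.425 to 0.925 m from the base axis. Payload 6.8 kg.
Tool frame: the origin (TCP) lies on the centre line of the jaws, within the pads' length; the fingertips stand 8 mm ahead of it and the grasp point (between the pads) lies 11 mm behind it (bot.tips_ahead is the distance from the TCP to the fingertips, in m); z points along the fingers, y is the line along which they close (so a half turn about z gives the same grasp; the last joint's range is limited). The gripper opens to 85 mm and grips with 20 to 120 N. Pads are 22 mm wide; open, the fingers measure 114 mm over their backs; the gripper's body (76 mm by 85 mm) begins 54 mm behind the grasp point. The pads swing forward as they close: fully open they stand 13 mm farther back than shut.
Start: joints at [-1.281, 0.477, 0.022, 1.555, -0.011, 1.109, -0.083], TCP at [0.261, 0.622, 0.239] pointing down, gripper open.
Joint ranges: [-2.96, 2.96], [-0.34, 2.1], [-1.41, 1.46], [0.24, 2.44], [-1.37, 4.51], [0.17, 1.92], [-2.96, 2.96]. Speed limits (rad/s): [2.39, 2.39, 3.14, 3.14, 3.14, 3.14, 3.14].

### API

Orientations are given as a unit quaternion [w, x, y, z].
In Python, from station import bot gives the robot as it stands.
- The arm moves only by the tool send_rows, never from a script. Its argument "deltas" is text: rows parted by semicolons, each of 4 numbers parted by spaces: the shift along the tool's x, y, z in m, then the turn about the tool's z in degrees. In form: x y z spin; .... A call has 1 to 5 rows; each row is the pose to reach, as a shift and turn from the pose commanded when the call began, along the tool's axes at that moment; what a row does not reach only later rows make up. A row lasts 1/10 s, in which the tool goes at most 50 mm and 8.59 degrees, less where a joint would pass 70% of its speed; a pose out of reach is approached as far as the arm can. A call with a gripper value outside its range is refused whole. "claw" is the opening, from 0 (shut) to 1 (fully open), set as the call begins (left out, the last holds). The fingers move at their own pace and stop on an object; "force" is the grip in N (left out, the last holds). Time passes only in rows, so rows that repeat a pose let the fingers close. It gives the time, the measured TCP pose, the force, the opening and the grip force at its end, in the units of the state.
- bot.get_obs(): the state, without advancing time (a new reading comes with each control period).
- bot.read_camera(name): name is "side" or "top" or "wrist"; returns a dict with "img" (384x512x3 uint8, red, green, blue), "depth" (384x512 float32, m along the optical axis (not along the pixel's ray), 0 where there is no reading), "fx", "fy", "cx", "cy" (pixels), "camera_from_world" (4x4, takes a point from world to camera coordinates). Camera axes: x right, y up, looking along -z (the intrinsics and any distortion apply to the point x, -y, -z); pixel columns grow to the right and rows downward; lengths in m; the calibration is good to about 2 mm. The wrist camera is an equidistant fisheye: a pixel r from the principal point sees the ray r / f radians off the axis. A picture is of the moment at which its call begins.
- bot.hand_in(): hands the job in; it is judged then, once.
Trained networks look in a picture, given as the dict that the camera call returned (one of the last four; its "shot" number tells which), for a name from the list of things; names that differ only in an ending like _2 or _b are one class to them, and where a whole thing is asked for, a point or a joint stands for the part that bears it (a point fixed in the world has none). Each returns a list of dicts, best first, with "confidence" (0 to 1); they miss things now and then, are a little off and sometimes report something else, mostly with a low value. They report only what shows in the picture. A call takes as long as a camera call.
- bot.masks_of(picture, query): "mask" (384x512 bool, what is visible of it).
- bot.landmark_of(picture, query): "xyz" ([x, y, z] in m, in world coordinates, good to about 4 mm: a listed point, or the origin of a listed thing).
The state is a dict: "t": time; "q": joint angles; "joint_vel": joint speeds; "joint_torque": joint torques, N m; "eef_pos": TCP position; "tool_rot": TCP orientation; "contact_force": force on the tool from outside, world axes, zero at the start; "torque": the same for the moment, N m; "gripper_width": opening from 0.0 (shut) to 1.0 (fully open); "grasp_force": force on a finger pad.
Only numpy, scipy, OpenCV 4.12 (cv2) and the standard library are available. Lean on these libraries where they do the work, as an engineer would, in place of code of your own. Each camera call takes 0.05 s, during which the arm holds its last target. There are 200 camera calls.

### The job

The eggs are done: with the rack still standing in the pot, squeeze the release button in the side of its telescopic handle, pull the handle out past the first stop to the second, and let the button spring out so that it locks there. Then take the grip by its two plain sides, button left out, and lift the rack level with its three eggs until its feet are clear above the pot's rim, and finish while still holding it there over the middle of the pot. Keep every egg in its seat, and leave the pot and the other loose things on the worktop where they are.

Things in the scene. Friction and masses are not known exactly. Their poses are not given: they have to be found in the camera images.
- handle_grip (a point): Middle of the black plastic grip (30 mm along its x, 26 along y, 34 tall) of the egg rack's telescopic handle, on the rack's axis: 100 mm above the rack's feet with the handle down, 164 at the second stop. z up; +x points at the release button in the +x side, the -x and y sides are plain. Handle down, its top is 1 mm above the pot's rim and the egg tops are 29 mm below its middle.
- button_face (a point): Centre of the outer face (17 x 17 mm) of the steel release button in the grip's +x side, level with the grip's middle; 20 mm from the grip's middle when out, 16 when fully in. Its x axis points outwards. Squeezing the grip between the button and the plain side opposite presses it in.
- release (a joint): Travel of the release button, m: 0 out, 0.004 fully in, spring 2 N at 0 to 4 N at 0.004. It moves a lock pin in the post: under 0.001 the pin is in a lock hole (handle at 0, 0.032 or 0.064, 1.5 mm play); from 0.003 on the handle slides freely. Let go between stops, it stays at 0.003 until the handle reaches a hole.
- handle (a joint): How far the telescopic handle is out of the rack's post, m, straight up: 0 fully down (locked, as at the start), 0.032 first stop, 0.064 second stop, also its end. With the lock free it slides with 2 N of friction, which also keeps it where it is left.
- rack_base (a point): Egg rack of steel wire: centre of its underside at the level of its six feet; z up, x towards the release button's side. Wire ring 160 mm across, 22 mm up, with three egg seats; centre post 16 mm thick, 82 mm tall, carries the handle. Loose on the pot's floor, within 7 mm of its centre, at any angle. With the eggs 0.6 to 0.95 kg.
- pot: Round steel pot on a cork trivet; origin at the centre of its underside (8 mm above the worktop), z up. 200 mm across (204 at the rim), 120 mm high, 194 mm wide inside, floor 4 mm above the origin. Loop handles on its +y and -y sides reach 132 mm from its axis, 94 mm up. 1.3 kg, loose.
- egg_cup: blue plastic egg cup, 50 mm across, 62 mm high, origin at the centre of its foot; not to be disturbed
- mug: white ceramic mug, 82 mm across, 94 mm high, handle at its +y, origin at the centre of its underside; not to be disturbed
- teaspoon: stainless teaspoon 140 mm long lying along its x axis, handle to -x; not to be disturbed
- canister: closed aluminium canister, 94 mm across, 171 mm high with its lid knob, origin at the centre of its underside; not to be disturbed
- pepper_mill: wooden pepper mill, 54 mm across, 150 mm high, origin at the centre of its underside; not to be disturbed
- pot_lid: the pot's steel lid lying on the worktop, 206 mm across, 48 mm high with its knob, origin at the centre of its underside; not to be disturbed
- egg1_center (a point): Centre of a brown hen's egg (44 mm thick, 57 mm tall, 60 g, loose, z along its length) standing upright in a ring seat of the rack, at x = -25, y = 43, z = 42 mm in the rack's frame, 50 mm from the post.
- egg2_center (a point): Centre of a brown hen's egg (44 mm thick, 57 mm tall, 60 g, loose, z along its length) standing upright in a ring seat of the rack, at x = -25, y = -43, z = 42 mm in the rack's frame, 50 mm from the post.
- egg3_center (a point): Centre of a brown hen's egg (44 mm thick, 57 mm tall, 60 g, loose, z along its length) standing upright in a ring seat of the rack, at x = 50, y = 0, z = 42 mm in the rack's frame, 50 mm from the post.

How it is judged:
By the outcome, as a careful person would: the job done as asked, in the order asked, and still so for the second after the job is handed in, while the arm keeps its last pose, push and grip.
It also fails if it takes over 48 s, if anything falls off the work surface, if the arm or the gripper's body presses on something with over 40 N, if the wrist force passes 120 N, or if a joint passes its speed limit or range.

## Working session

There is one attempt and no reset: what is moved stays moved. The work goes in short steps, Python scripts to look and compute and a tool call to move; the robot and the scene stay as the last step left them, time stands still between calls to the robot, and variables do not carry over. Pictures are saved under pics/ and viewed, at most 10 in all, crops included, and the job is handed in when it is done.

Besides the shell and the picture viewer there is one more tool, called after ">>>" by a JSON object that holds its "method" and its "body", one argument or row to a line. send_rows: Moves the arm, as the interface text tells. Its arguments: {"type":"object","properties":{"deltas":{"type":"string"},"claw":{"type":"number"},"force":{"type":"number"}},"required":["deltas"]}

```bash
mkdir -p pics; ls
python3 - <<'E'
from station import bot
import cv2,numpy as np
o=bot.get_obs(); print(o['t'],o['eef_pos'],o['tool_rot'],o['gripper_width'])
ims=[]
for c in ['top','side']:
    p=bot.read_camera(c); ims.append(p['img'])
    for n in ['handle_grip','button_face','rack_base','pot','egg1_center','canister','pepper_mill','mug','egg_cup','pot_lid','teaspoon']:
        r=bot.landmark_of(p,n); print(c,n,[(np.round(d['xyz'],3).tolist(),round(d['confidence'],2)) for d in r[:3]])
im=np.vstack(ims); cv2.imwrite('pics/a.png',cv2.resize(im[:,:,::-1],(400,600)) if 0 else cv2.resize(np.hstack(ims)[:,:,::-1],(800,300)))
cv2.imwrite('pics/top.png',ims[0][:,:,::-1])
E
```

```text
pics
0.0 [0.26128132 0.62176427 0.23831938] [-1.00440057e-04  1.97561221e-01  9.80290120e-01 -9.13939303e-04] 0.9987082011358093
top handle_grip [([0.544, -0.107, 0.111], 0.48)]
top button_face []
top rack_base []
top pot [([0.552, -0.11, 0.006], 0.91)]
top egg1_center [([0.526, -0.059, 0.053], 0.62)]
top canister [([0.661, 0.076, 0.003], 0.6)]
top pepper_mill [([0.712, -0.202, -0.002], 0.63)]
top mug [([0.641, -0.327, -0.001], 0.78)]
top egg_cup [([0.481, 0.08, 0.001], 0.57)]
top pot_lid [([0.589, 0.515, 0.003], 0.65)]
top teaspoon [([0.442, -0.312, -0.003], 0.74), ([0.542, -0.108, 0.013], 0.7), ([0.512, -0.145, 0.055], 0.46)]
side handle_grip [([0.542, -0.108, 0.109], 0.72)]
side button_face [([0.56, -0.112, 0.111], 0.47)]
side rack_base [([0.542, -0.108, 0.007], 0.92)]
side pot [([0.545, -0.112, 0.008], 0.65)]
side egg1_center [([0.528, -0.062, 0.052], 0.84), ([0.589, 0.523, 0.0], 0.61)]
side canister [([0.663, 0.076, -0.002], 0.57)]
side pepper_mill [([0.711, -0.206, 0.001], 0.85)]
side mug [([0.513, -0.149, 0.055], 0.63), ([0.586, 0.52, -0.001], 0.58)]
side egg_cup [([0.486, 0.084, 0.0], 0.88), ([0.66, 0.082, -0.0], 0.35)]
side pot_lid [([0.589, 0.522, 0.0], 0.81), ([0.485, 0.081, -0.0], 0.69)]
side teaspoon []
```

View pics/a.png

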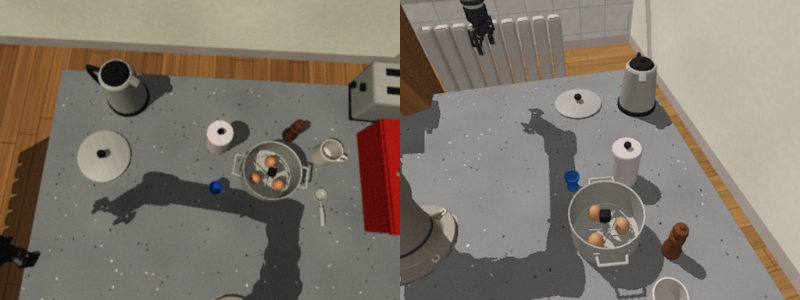

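The top view shows the pot with rack and eggs near (272,168), with the canister, mill, mug, cup and spoon around it. Grip is at about (0.543, -0.108, 0.112), with rack yaw near -11°. I'll move to hover over it.

>>> {"method": "send_rows", "body": {
  "deltas": "-0.542 -0.564 -0.03 78; -0.542 -0.564 -0.03 78; -0.542 -0.564 -0.03 78; -0.542 -0.564 -0.03 78; -0.542 -0.564 -0.03 78",
  "claw": 1,
  "force": 30
}}

```text
t: 1.7
eef_pos: [0.3518, 0.3873, 0.2492]
tool_rot: [-0.0, 0.546, 0.838, 0.0]
contact_force: [1.3, 0.7, 0.7]
gripper_width: 1.004
grasp_force: 0.0
```

```bash
cat > h.py <<'E'
from station import bot
import numpy as np
from scipy.spatial.transform import Rotation as R
def go(tgt,yang):
    o=bot.get_obs(); q=o['tool_rot']; M=R.from_quat([q[1],q[2],q[3],q[0]]).as_matrix()
    a=np.degrees(np.arctan2(M[1,1],M[0,1])); s=(a-yang+90)%180-90
    print('t',round(o['t'],2),'pos',np.round(o['eef_pos'],4),'q',np.round(o['q'],2),'F',np.round(o['contact_force'],1),'w',round(o['gripper_width'],3),'g',o['grasp_force'],'yang',round(a,1),'zaxis',np.round(M[:,2],3))
    print('delta tool',np.round(M.T@(np.array(tgt)-o['eef_pos']),4),'spin',round(s,1))
E
python3 -c "
from h import *
go([.543,-.1075,.27],-11)"
```

```text
t 1.7 pos [0.3518 0.3873 0.2492] q [-1.15  0.22  0.23  1.92 -0.06  1.01 -0.48] F [1.3 0.7 0.7] w 1.004 g 0.0 yang 23.9 zaxis [ 0.     0.001 -1.   ]
delta tool [-0.5298 -0.0255 -0.0211] spin 34.9
```

>>> {"method": "send_rows", "body": {
  "deltas": "-0.53 -0.0255 -0.02 35; -0.53 -0.0255 -0.02 35; -0.53 -0.0255 -0.02 35; -0.53 -0.0255 -0.02 35; -0.53 -0.0255 -0.02 35"
}}

```text
t: 2.2
eef_pos: [0.4432, 0.1549, 0.2588]
tool_rot: [-0.0, 0.772, 0.636, 0.001]
contact_force: [1.5, -0.2, 0.6]
gripper_width: 1.001
grasp_force: 0.0
```

```bash
python3 -c "
from h import *
go([.543,-.1075,.27],-11)"
```

```text
t 2.2 pos [0.4432 0.1549 0.2588] q [-0.9   0.11  0.47  2.03 -0.06  1.01 -0.59] F [ 1.5 -0.2  0.6] w 1.001 g 0.0 yang -11.0 zaxis [ 0.001  0.001 -1.   ]
delta tool [-0.2385  0.148  -0.0114] spin -0.0
```

>>> {"method": "send_rows", "body": {
  "deltas": "-0.04 0.025 0 0; -0.08 0.05 0 0; -0.12 0.075 -0.005 0; -0.16 0.1 -0.01 0; -0.2 0.125 -0.01 0"
}}

```text
t: 2.7
eef_pos: [0.5291, -0.0649, 0.2693]
tool_rot: [0.0, 0.77, 0.638, 0.001]
contact_force: [0.6, 0.6, 0.3]
gripper_width: 0.999
grasp_force: 0.0
```

>>> {"method": "send_rows", "body": {
  "deltas": "-0.02 0.012 0 0; -0.0385 0.023 0 0; -0.0385 0.023 0 0; -0.0385 0.023 0 0"
}}

```text
t: 3.1
eef_pos: [0.5435, -0.1051, 0.2682]
tool_rot: [-0.0, 0.771, 0.637, -0.0]
contact_force: [-0.5, 0.2, 1.0]
gripper_width: 1.001
grasp_force: 0.0
```

Run:
```python
from h import *
import cv2
go([.543,-.1075,.22],-11)
for c in ['wrist','side']:
    p=bot.read_camera(c); cv2.imwrite(f'pics/b_{c}.png',p['img'][:,:,::-1])
    for n in ['handle_grip','button_face','rack_base','pot','egg1_center']:
        r=bot.landmark_of(p,n); print(c,n,[(np.round(d['xyz'],3).tolist(),round(d['confidence'],2)) for d in r[:3]])
```

```text
t 3.1 pos [ 0.5435 -0.1051  0.2682] q [-0.46  0.28  0.66  1.85 -0.2   1.07  0.09] F [-0.5  0.2  1. ] w 1.001 g 0.0 yang -10.8 zaxis [-0.  0. -1.]
delta tool [-0.0024  0.      0.0482] spin 0.2
wrist handle_grip [([0.544, -0.112, 0.113], 0.7), ([0.483, 0.082, 0.0], 0.37)]
wrist button_face [([0.568, -0.115, 0.115], 0.41)]
wrist rack_base [([0.54, -0.108, 0.009], 0.79)]
wrist pot [([0.546, -0.108, 0.005], 0.6)]
wrist egg1_center [([0.523, -0.061, 0.052], 0.57), ([0.568, -0.115, 0.113], 0.28)]
side handle_grip [([0.542, -0.108, 0.112], 0.8)]
side button_face [([0.562, -0.114, 0.112], 0.43)]
side rack_base [([0.539, -0.112, 0.01], 0.63)]
side pot [([0.545, -0.109, 0.013], 0.63)]
side egg1_center [([0.527, -0.06, 0.052], 0.8), ([0.545, -0.111, 0.112], 0.49)]
```

View pics/b_wrist.png

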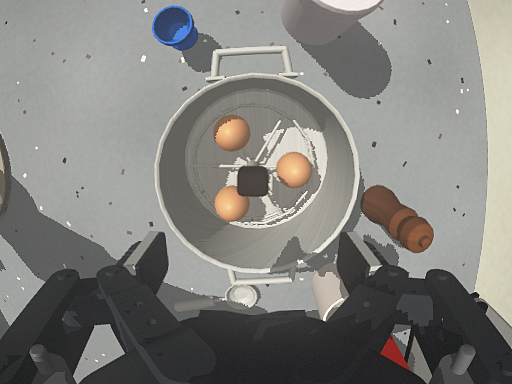

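The wrist picture shows the grip at (253,180), egg3 at (293,169), and the other eggs at (232,132) and (231,203). I'll refine with depth.

```bash
cat >> h.py <<'E'
def cloud(p,fish):
    v,u=np.mgrid[:384,:512]; d=p['depth']; x=(u-p['cx'])/p['fx']; y=(v-p['cy'])/p['fy']
    if fish:
        r=np.hypot(x,y)+1e-9; k=np.tan(np.minimum(r,1.4))/r; x,y=x*k,y*k
    P=np.stack([x*d,-y*d,-d,np.ones_like(d)],-1)@np.linalg.inv(p['camera_from_world']).T
    return P[...,:3],d>0
E
python3 - <<'E'
from h import *
import cv2
for c in ['wrist','top']:
    p=bot.read_camera(c); P,ok=cloud(p,c=='wrist')
    c0=np.array([.543,-.108]); rr=np.linalg.norm(P[...,:2]-c0,axis=-1)
    m=ok&(rr<.03)&(abs(P[...,2]-.129)<.006); q=P[m]
    rc=cv2.minAreaRect((q[:,:2]*1000).astype(np.float32)); print(c,'top',m.sum(),q.mean(0).round(4),np.median(q[:,2]),rc)
    im=p['img'].astype(int)
    e=ok&(rr<.09)&(rr>.025)&(abs(P[...,2]-.07)<.015)&(im[...,0]-im[...,2]>60)
    n,l,st,ce=cv2.connectedComponentsWithStats(e.astype(np.uint8))
    for i in range(1,n):
        if st[i,4]>30:
            x=P[l==i]; A=np.c_[2*x,np.ones(len(x))]
            t=x[x[:,2]>x[:,2].max()-.006].mean(0); print('egg',len(x),t.round(4),x[:,2].max())
    rim=ok&(rr>.09)&(rr<.108)&(abs(P[...,2]-.128)<.004); print('rim',rim.sum(),np.array(cv2.minEnclosingCircle((P[rim][:,:2]*1000).astype(np.float32))[0]))
E
```

```text
wrist top 769 [ 0.5421 -0.1075  0.1272] 0.12748464599991355 ((541.9078369140625, -108.24983215332031), (26.14191246032715, 29.848873138427734), 76.44882202148438)
egg 704 [ 0.5262 -0.0614  0.0793] 0.08268976128471212
egg 873 [ 0.5902 -0.118   0.0791] 0.08266206852864283
egg 792 [ 0.509  -0.1456  0.0791] 0.08252855344597082
rim 3299 [ 546.99224854 -106.43477631]
top top 104 [ 0.542  -0.1096  0.1274] 0.1275796675046088 ((542.4465942382812, -110.62157440185547), (25.857952117919922, 29.092235565185547), 79.1958999633789)
egg 132 [ 0.591  -0.1199  0.0805] 0.08427868527009907
egg 108 [ 0.5254 -0.0633  0.081 ] 0.08491544651789829
egg 130 [ 0.5078 -0.1448  0.0812] 0.08478597220957285
rim 322 [ 547.90325928 -107.92263031]
```

```bash
python3 -c "
from h import *
go([.5425,-.1084,.103],-11.7)"
```

```text
t 3.8 pos [ 0.5436 -0.1052  0.2683] q [-0.46  0.28  0.66  1.85 -0.2   1.07  0.09] F [-0.4 -0.8 -0.2] w 1.0 g 0.0 yang -10.8 zaxis [ 0.  0. -1.]
delta tool [-0.0034 -0.0005  0.1653] spin 0.9
```

>>> {"method": "send_rows", "body": {
  "deltas": "-0.0035 -0.0005 0.025 0.9; -0.0035 -0.0005 0.05 0.9; -0.0035 -0.0005 0.075 0.9; -0.0035 -0.0005 0.1 0.9; -0.0035 -0.0005 0.1 0.9"
}}

```text
t: 4.3
eef_pos: [0.5403, -0.1081, 0.1655]
tool_rot: [-0.002, 0.775, 0.632, -0.002]
contact_force: [-0.9, -0.5, 0.7]
gripper_width: 0.997
grasp_force: 0.0
```

```bash
python3 -c "
from h import *
go([.5425,-.1084,.103],-11.7)"
```

```text
t 4.3 pos [ 0.5403 -0.1081  0.1655] q [-0.39  0.41  0.61  1.95 -0.3   0.87  0.17] F [-0.9 -0.5  0.7] w 0.997 g 0.0 yang -11.7 zaxis [-0.006  0.    -1.   ]
delta tool [0.0002 0.0026 0.0625] spin 0.0
```

>>> {"method": "send_rows", "body": {
  "deltas": "0 0 0.015 0; 0 0 0.03 0; 0 0 0.04 0; 0 0 0.04 0; 0 0 0.04 0"
}}

```text
t: 4.8
eef_pos: [0.5425, -0.1087, 0.1283]
tool_rot: [0.0, 0.775, 0.632, -0.0]
contact_force: [-0.0, 0.4, -0.2]
gripper_width: 0.999
grasp_force: 0.0
```

```bash
python3 -c "
from h import *
go([.5425,-.1084,.103],-11.7)"
```

```text
t 4.8 pos [ 0.5425 -0.1087  0.1283] q [-0.36  0.47  0.57  1.98 -0.35  0.79  0.21] F [-0.   0.4 -0.2] w 0.999 g 0.0 yang -11.7 zaxis [-0. -0. -1.]
delta tool [ 0.0003 -0.0001  0.0253] spin 0.0
```

>>> {"method": "send_rows", "body": {
  "deltas": "0 0 0.01 0; 0 0 0.02 0; 0 0 0.025 0; 0 0 0.025 0; 0 0 0.025 0"
}}

```text
t: 5.3
eef_pos: [0.5424, -0.1087, 0.1031]
tool_rot: [-0.0, 0.775, 0.632, -0.0]
contact_force: [-0.5, -0.0, 0.2]
gripper_width: 1.002
grasp_force: 0.0
```

>>> {"method": "send_rows", "body": {
  "deltas": "0 0 0 0; 0 0 0 0; 0 0 0 0; 0 0 0 0; 0 0 0 0",
  "claw": 0.5,
  "force": 25
}}

```text
t: 5.8
eef_pos: [0.5425, -0.1086, 0.1034]
tool_rot: [0.0, 0.775, 0.632, 0.0]
contact_force: [0.7, -0.4, 0.2]
gripper_width: 0.499
grasp_force: 0.0
```

Run:
```python
from h import *
import cv2
go([.5425,-.1084,.103],-11.7)
p=bot.read_camera('side'); q=bot.read_camera('wrist')
cv2.imwrite('pics/c.png',np.hstack([cv2.resize(p['img'][170:290,200:330],(390,360)),cv2.resize(q['img'][80:330,120:400],(400,360))])[:,:,::-1])
```

```text
t 5.8 pos [ 0.5425 -0.1086  0.1034] q [-0.34  0.5   0.55  1.99 -0.38  0.75  0.23] F [ 0.7 -0.4  0.2] w 0.499 g 0.0 yang -11.7 zaxis [ 0.  0. -1.]
delta tool [ 0.0002 -0.0001  0.0004] spin 0.0
```

View pics/c.png

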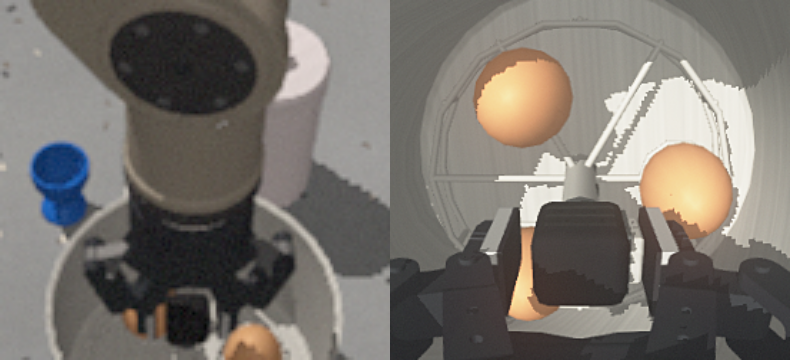

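The picture shows the grip between the pads, with a gap on the left and the button facing the right pad, and the fingers clear of the eggs. Closing.

>>> {"method": "send_rows", "body": {
  "deltas": "0 0 0 0; 0 0 0 0; 0 0 0 0; 0 0 0 0; 0 0 0 0",
  "claw": 0.2,
  "force": 30
}}

```text
t: 6.4
eef_pos: [0.5432, -0.1087, 0.1038]
tool_rot: [0.0, 0.775, 0.632, 0.001]
contact_force: [0.3, 0.7, 6.3]
gripper_width: 0.341
grasp_force: 31.2
```

>>> {"method": "send_rows", "body": {
  "deltas": "0 0 -0.004 0; 0 0 -0.01 0; 0 0 -0.018 0; 0 0 -0.026 0; 0 0 -0.034 0"
}}

```text
t: 6.9
eef_pos: [0.5422, -0.1085, 0.1379]
tool_rot: [-0.0, 0.775, 0.632, -0.0]
contact_force: [2.1, -0.8, -3.5]
gripper_width: 0.346
grasp_force: 30.4
```

>>> {"method": "send_rows", "body": {
  "deltas": "0 0 -0.008 0; 0 0 -0.016 0; 0 0 -0.022 0; 0 0 -0.025 0; 0 0 -0.025 0"
}}

```text
t: 7.4
eef_pos: [0.5424, -0.1085, 0.1628]
tool_rot: [-0.0, 0.775, 0.632, 0.0]
contact_force: [-0.5, -0.1, 1.1]
gripper_width: 0.348
grasp_force: 31.1
```

>>> {"method": "send_rows", "body": {
  "deltas": "0 0 -0.002 0; 0 0 -0.003 0; 0 0 -0.004 0; 0 0 -0.004 0"
}}

```text
t: 7.8
eef_pos: [0.5424, -0.1086, 0.1662]
tool_rot: [-0.0, 0.775, 0.632, -0.0]
contact_force: [0.5, 0.1, -1.3]
gripper_width: 0.347
grasp_force: 30.6
```

>>> {"method": "send_rows", "body": {
  "deltas": "0 0 -0.0005 0; 0 0 -0.001 0; 0 0 -0.001 0"
}}

```text
t: 8.1
eef_pos: [0.5424, -0.1085, 0.1673]
tool_rot: [-0.0, 0.775, 0.632, -0.0]
contact_force: [-0.1, 0.1, -1.9]
gripper_width: 0.347
grasp_force: 30.5
```

>>> {"method": "send_rows", "body": {
  "deltas": "0 0 -0.0005 0; 0 0 -0.001 0; 0 0 -0.001 0"
}}

```text
t: 8.4
eef_pos: [0.5423, -0.1086, 0.1682]
tool_rot: [-0.0, 0.775, 0.632, -0.0]
contact_force: [1.3, 0.9, -4.5]
gripper_width: 0.347
grasp_force: 30.4
```

>>> {"method": "send_rows", "body": {
  "deltas": "0 0 0 0; 0 0 0 0; 0 0 0 0; 0 0 0 0",
  "claw": 0.55
}}

```text
t: 8.8
eef_pos: [0.5426, -0.1086, 0.1685]
tool_rot: [0.0, 0.775, 0.632, 0.0]
contact_force: [0.5, 0.2, -0.4]
gripper_width: 0.55
grasp_force: 0.0
```

Run:
```python
from h import *
import cv2
go([.5422,-.1085,.168],-11.7)
ims=[]
for c in ['wrist','side']:
    p=bot.read_camera(c)
    for n in ['handle_grip','button_face','rack_base']:
        r=bot.landmark_of(p,n); print(c,n,[(np.round(d['xyz'],3).tolist(),round(d['confidence'],2)) for d in r[:3]])
    P,ok=cloud(p,c=='wrist'); m=ok&(np.linalg.norm(P[...,:2]-[.542,-.1085],axis=-1)<.008)&(P[...,2]<.22); print(m.sum(),np.percentile(P[m][:,2],[10,50,90]).round(4) if m.sum() else '')
    ims.append(p['img'])
cv2.imwrite('pics/d.png',np.hstack([cv2.resize(ims[1][150:290,200:330],(390,420)),cv2.resize(ims[0][80:330,120:400],(400,420))])[:,:,::-1])
```

```text
t 8.8 pos [ 0.5426 -0.1086  0.1685] q [-0.39  0.41  0.61  1.95 -0.3   0.87  0.17] F [ 0.5  0.2 -0.4] w 0.55 g 0.0 yang -11.7 zaxis [ 0.  0. -1.]
delta tool [ 0.     -0.0004  0.0005] spin 0.0
wrist handle_grip [([0.544, -0.111, 0.178], 0.76), ([0.527, -0.06, 0.054], 0.73)]
wrist button_face [([0.564, -0.114, 0.179], 0.88), ([0.542, -0.107, 0.009], 0.23)]
wrist rack_base [([0.54, -0.108, 0.01], 0.58)]
1632 [0.066  0.1915 0.1927]
side handle_grip [([0.544, -0.106, 0.173], 0.76), ([0.559, -0.111, 0.176], 0.46)]
side button_face [([0.595, -0.119, 0.055], 0.52), ([0.538, -0.108, 0.012], 0.43), ([0.561, -0.112, 0.177], 0.4)]
side rack_base [([0.539, -0.108, 0.01], 0.61)]
175 [0.0411 0.1158 0.1924]
```

View pics/d.png

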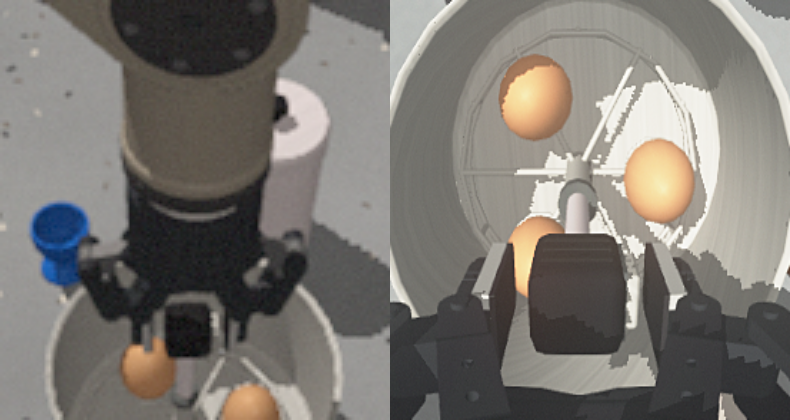

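Grip has risen 64 mm (top 0.192), with the button face reading 20 mm out, so it looks locked. I'll open fully and turn 90°.

>>> {"method": "send_rows", "body": {
  "deltas": "0 0 0 0; 0 0 0 0; 0 0 0 0; 0 0 0 4; 0 0 0 10",
  "claw": 1
}}

```text
t: 9.7
eef_pos: [0.5425, -0.1086, 0.1684]
tool_rot: [-0.0, 0.828, 0.56, 0.0]
contact_force: [0.2, -0.6, -0.1]
gripper_width: 0.999
grasp_force: 0.0
```

>>> {"method": "send_rows", "body": {
  "deltas": "0 0 0 8; 0 0 0 16; 0 0 0 24; 0 0 0 32; 0 0 0 40"
}}

```text
t: 10.2
eef_pos: [0.5425, -0.1085, 0.1683]
tool_rot: [-0.0, 0.97, 0.242, 0.0]
contact_force: [0.8, 0.4, 0.1]
gripper_width: 0.998
grasp_force: 0.0
```

>>> {"method": "send_rows", "body": {
  "deltas": "0 0 0 8; 0 0 0 16; 0 0 0 24; 0 0 0 32; 0 0 0 40"
}}

```text
t: 10.7
eef_pos: [0.5425, -0.1084, 0.1683]
tool_rot: [-0.0, 0.995, -0.104, 0.0]
contact_force: [0.2, 0.0, 0.3]
gripper_width: 0.999
grasp_force: 0.0
```

```bash
python3 -c "
from h import *
go([.542,-.1085,.165],-101.7)"
```

```text
t 10.7 pos [ 0.5425 -0.1084  0.1683] q [-0.66  0.56  1.02  1.96 -0.58  0.95 -1.13] F [0.2 0.  0.3] w 0.999 g 0.0 yang -102.0 zaxis [ 0.  0. -1.]
delta tool [-0.0005  0.0002  0.0033] spin -0.3
```

>>> {"method": "send_rows", "body": {
  "deltas": "-0.0005 0 0.002 0; -0.0005 0 0.0033 0; -0.0005 0 0.0033 0; -0.0005 0 0.0033 0; -0.0005 0 0.0033 0",
  "claw": 0.45
}}

```text
t: 11.2
eef_pos: [0.542, -0.1085, 0.1651]
tool_rot: [-0.0, 0.995, -0.101, 0.0]
contact_force: [0.2, 0.4, 0.4]
gripper_width: 0.45
grasp_force: 0.0
```

Run:
```python
from h import *
import cv2
go([.542,-.1085,.165],-101.7)
p=bot.read_camera('wrist'); cv2.imwrite('pics/e.png',cv2.resize(p['img'][60:360,120:400],(560,600))[:,:,::-1])
```

```text
t 11.2 pos [ 0.542  -0.1085  0.1651] q [-0.66  0.56  1.01  1.97 -0.59  0.94 -1.12] F [0.2 0.4 0.4] w 0.45 g 0.0 yang -101.6 zaxis [ 0.  0. -1.]
delta tool [-0.     -0.      0.0001] spin 0.1
```

View pics/e.png

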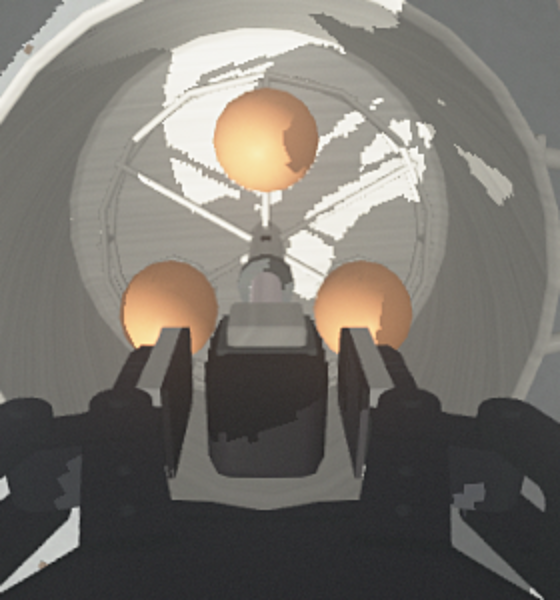

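The picture shows the button protruding forward at (265,325), the plain sides centred between the pads, and all eggs seated. Closing with more force.

>>> {"method": "send_rows", "body": {
  "deltas": "0 0 0 0; 0 0 0 0; 0 0 0 0; 0 0 0 0; 0 0 0 0",
  "claw": 0.1,
  "force": 70
}}

```text
t: 11.75
eef_pos: [0.5421, -0.1085, 0.1651]
tool_rot: [-0.0, 0.995, -0.102, 0.0]
contact_force: [1.3, -0.1, 1.3]
gripper_width: 0.296
grasp_force: 70.6
```

>>> {"method": "send_rows", "body": {
  "deltas": "0 0 -0.001 0; 0 0 -0.002 0; 0 0 -0.004 0; 0 0 -0.006 0; 0 0 -0.006 0"
}}

```text
t: 12.25
eef_pos: [0.5419, -0.1085, 0.1711]
tool_rot: [-0.0, 0.995, -0.102, -0.0]
contact_force: [0.4, -0.9, -5.7]
gripper_width: 0.297
grasp_force: 69.7
```

Run:
```python
from h import *
go([.547,-.107,.315],-101.7)
p=bot.read_camera('wrist')
for n in ['rack_base','egg1_center']:
    r=bot.landmark_of(p,n); print(n,[(np.round(d['xyz'],3).tolist(),round(d['confidence'],2)) for d in r[:3]])
```

```text
t 12.25 pos [ 0.5419 -0.1085  0.1711] q [-0.67  0.55  1.02  1.96 -0.58  0.96 -1.13] F [ 0.4 -0.9 -5.7] w 0.297 g 69.67767834663391 yang -101.7 zaxis [-0.  0. -1.]
delta tool [ 0.0047 -0.0024 -0.1439] spin 0.0
rack_base [([0.54, -0.112, 0.016], 0.7)]
egg1_center [([0.526, -0.061, 0.06], 0.7)]
```

Rack is lifting with about 6 N load, handle locked. Lifting smoothly, centring as it goes.

>>> {"method": "send_rows", "body": {
  "deltas": "0 0 -0.002 0; 0.0005 0 -0.006 0; 0.001 -0.0005 -0.011 0; 0.0015 -0.0008 -0.017 0; 0.002 -0.001 -0.023 0"
}}

```text
t: 12.9
eef_pos: [0.5443, -0.1079, 0.1947]
tool_rot: [-0.0, 0.995, -0.102, 0.0]
contact_force: [0.5, -0.1, -6.0]
gripper_width: 0.296
grasp_force: 69.6
```

>>> {"method": "send_rows", "body": {
  "deltas": "0.0005 0 -0.006 0; 0.001 -0.0005 -0.012 0; 0.0015 -0.0008 -0.018 0; 0.002 -0.001 -0.024 0; 0.0025 -0.0014 -0.03 0"
}}

```text
t: 13.4
eef_pos: [0.5468, -0.107, 0.2245]
tool_rot: [-0.0, 0.995, -0.102, -0.0]
contact_force: [-0.7, -0.2, -7.1]
gripper_width: 0.295
grasp_force: 69.6
```

>>> {"method": "send_rows", "body": {
  "deltas": "0 0 -0.006 0; 0 0 -0.012 0; 0 0 -0.018 0; 0 0 -0.024 0; 0 0 -0.03 0"
}}

```text
t: 13.9
eef_pos: [0.5468, -0.1071, 0.2545]
tool_rot: [-0.0, 0.995, -0.102, -0.0]
contact_force: [-0.1, 0.3, -7.8]
gripper_width: 0.297
grasp_force: 69.6
```

>>> {"method": "send_rows", "body": {
  "deltas": "0 0 -0.006 0; 0 0 -0.012 0; 0 0 -0.018 0; 0 0 -0.024 0; 0 0 -0.03 0"
}}

```text
t: 14.4
eef_pos: [0.5468, -0.107, 0.2845]
tool_rot: [-0.0, 0.995, -0.102, -0.0]
contact_force: [-0.4, -0.7, -6.1]
gripper_width: 0.297
grasp_force: 69.6
```

>>> {"method": "send_rows", "body": {
  "deltas": "0 0 -0.006 0; 0 0 -0.012 0; 0 0 -0.018 0; 0 0 -0.022 0; 0 0 -0.025 0"
}}

```text
t: 14.9
eef_pos: [0.5469, -0.107, 0.3094]
tool_rot: [-0.0, 0.995, -0.102, 0.0]
contact_force: [0.6, 0.4, -6.5]
gripper_width: 0.293
grasp_force: 69.6
```

>>> {"method": "send_rows", "body": {
  "deltas": "0 0 -0.002 0; 0 0 -0.003 0; 0 0 -0.003 0; 0 0 -0.003 0; 0 0 -0.003 0"
}}

```text
t: 15.4
eef_pos: [0.5468, -0.107, 0.3118]
tool_rot: [-0.0, 0.995, -0.102, -0.0]
contact_force: [0.6, -0.9, -5.5]
gripper_width: 0.298
grasp_force: 69.6
```

Run:
```python
from h import *
import cv2
go([.547,-.107,.315],-101.7)
ims=[]
for c in ['wrist','side']:
    p=bot.read_camera(c); ims.append(p['img'])
    for n in ['rack_base','egg1_center','egg2_center','egg3_center','handle_grip','pot']:
        r=bot.landmark_of(p,n); print(c,n,[(np.round(d['xyz'],3).tolist(),round(d['confidence'],2)) for d in r[:3]])
cv2.imwrite('pics/f.png',np.hstack([cv2.resize(ims[1][100:300,170:350],(396,440)),cv2.resize(ims[0][60:360,120:400],(400,440))])[:,:,::-1])
```

```text
t 15.4 pos [ 0.5468 -0.107   0.3118] q [-0.81  0.41  1.2   1.8  -0.4   1.21 -1.27] F [ 0.6 -0.9 -5.5] w 0.298 g 69.64845299720764 yang -101.7 zaxis [-0.  0. -1.]
delta tool [ 0.0002 -0.     -0.0032] spin 0.0
wrist rack_base [([0.547, -0.104, 0.158], 0.82)]
wrist egg1_center [([0.531, -0.058, 0.2], 0.82), ([0.508, -0.143, 0.196], 0.6)]
wrist egg2_center [([0.508, -0.145, 0.201], 0.95)]
wrist egg3_center [([0.597, -0.116, 0.198], 0.97), ([0.444, -0.322, 0.002], 0.29)]
wrist handle_grip [([0.55, -0.108, 0.323], 0.74), ([0.547, -0.104, 0.158], 0.45)]
wrist pot [([0.547, -0.108, 0.006], 0.73), ([0.545, -0.109, 0.158], 0.63)]
side rack_base [([0.542, -0.11, 0.156], 0.66)]
side egg1_center [([0.531, -0.056, 0.198], 0.77)]
side egg2_center [([0.515, -0.145, 0.2], 0.73)]
side egg3_center []
side handle_grip [([0.547, -0.109, 0.321], 0.48)]
side pot [([0.545, -0.109, 0.012], 0.78)]
```

View pics/f.png

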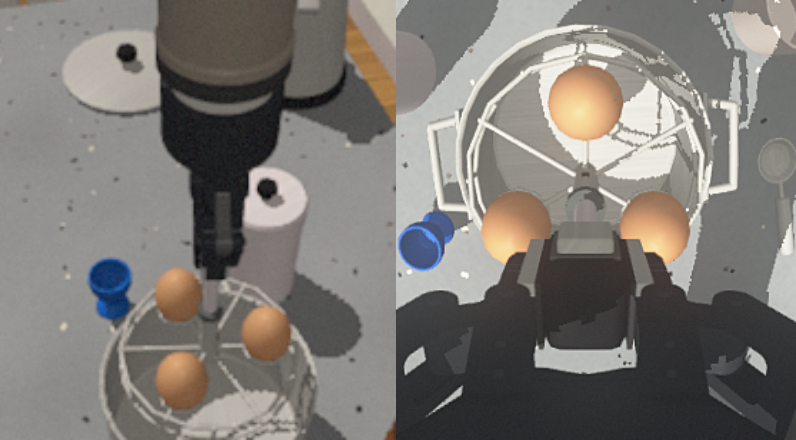

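The rack hangs level over the pot's centre with all three eggs seated. Its feet are at about 0.157 m, against a rim at 0.128 m.

```bash
python3 -c "
from station import bot
print(bot.hand_in())"
```

```text
the job is handed in; nothing more can be done
None
```

The job is handed in: the handle is out at its second stop, and the arm holds the rack by the grip's plain sides, level over the middle of the pot, with all three eggs seated and the feet about 28 mm above the rim; the lock is inferred from the button standing out and the handle holding under load, and hand-in returned no verdict.

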